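# Hold a finned strip home against the spring plunger of a gauging fixture

## Task

Pick up the short finned aluminium strip with the round dot near one end, lay it flat in the gauging fixture with the dotted end leading, and slide it between the guide rails under the stylus, without striking the stylus. Press it on against the spring plunger until its end meets the stop block and the dot is under the stylus tip, firmly but without ramming, and finish while still holding it pressed there: the spring would push it back if you let go. Leave the ring, the vial and the magnifier alone.

Things in the scene. Friction and masses are not known exactly. Their poses are not given: they have to be found in the camera images.
- strip: Loose bright finned aluminium strip, 106 mm long (its y), 22 mm wide (its x), 13 mm high (fin tips; a small flat pad in the middle rises to 17 mm), about 40 g. Origin: centre of its underside, z up. The dotted end is at y = +53 mm; the plain end at y = -53 mm: grip it across its width some 25 mm from that end.
- strip_dot (a point): Centre of the black round target dot, 8 mm in diameter, stuck on the strip's top 16 mm from its leading (+y) end, on its centre line, 14 mm above its underside.
- fixture: Fixed gauging fixture (place and yaw vary): aluminium base plate 170 (x) by 100 (y) by 12 mm thick, its top is the flat bed. Origin: centre of its underside; the strip is pushed along +x; z up. When home, the strip's centre is at x = -18 mm, y = 0, with the strip's y axis along the fixture's +x. The bed from x = -85 to -17 mm is open.
- stop_block: Dark steel block at the far end of the guide, 44 mm wide, 26 mm high above the bed, front face at x = 35 mm. Part of the fixture; its origin and axes are the fixture's.
- stylus: Fixed slender stylus, part of the fixture; origin and axes are the fixture's. Its tip hangs 20 mm above the bed, 6 mm above the dot as that slides below. Its 78 mm high (above the table) post stands at x = 60, y = 36 mm; a thin arm runs from there to the stylus 60 mm above the bed.
- stylus_tip (a point): Point of the stylus, 20 mm above the bed, 16 mm in front of the stop face, on the guide's centre line.
- guide_mouth (a point): Middle of the guide's mouth, on the bed (12 mm above the table), 52 mm in front of the stop face. Two steel rails 12 mm high above the bed start here about 43 mm apart, narrow over 21 mm to a straight guide 25.5 mm wide on the centre line, which runs on to the stop. Axes as the fixture.
- stop_face (a point): Foot of the stop block's front face on the centre line, on the bed's surface (12 mm above the table). Axes as the fixture.
- plunger (a joint): Spring plunger, an 8 mm round-nosed pin coming 10 mm out of the middle of the stop face, 7.5 mm above the bed. 0 = fully out; grows in metres as it is pressed in along the fixture's +x; 0.010 when the strip meets the stop face. The spring takes 2.5 N to start and 7.5 N at 0.010.
- ring: Bystander: steel setting ring, 48 mm across, 14 mm high, origin at the centre of its underside.
- vial: Bystander: clear vial with white cap, standing, 24 mm across, 74 mm high, origin at the centre of its underside.
- magnifier: Bystander: black loupe, standing, 40 mm across, 36 mm high, origin at the centre of its underside.
Mind the look-alikes: they are no part of the job. What is shaped like the strip but brown is not meant.

How it is judged:
By the outcome, as a careful person would: the job done as asked, in the order asked, and still so for the second after the job is handed in, while the arm keeps its last pose, push and grip.
It also fails if it takes over 51 s, if anything falls off the work surface, if the arm or the gripper's body presses on something with over 40 N, if the wrist force passes 120 N, or if a joint passes its speed limit or range.

## Robot

A 6-joint arm with a two-finger parallel gripper is mounted at the origin on a cart in front of the work surface, level with it; the furniture and walls round the work are solid. World frame = base frame: x ahead of the robot, y to its left, z up, the work surface at z = 0. Lengths are in m, angles in rad, forces in N, time in s.
With the tool pointing down it reaches from about 0.4 to 0.925 m from the base axis. Payload 3.4 kg.
Tool frame: the origin (TCP) lies at the very end of the fingers, on their centre line; the grasp point (between the pads) lies 19 mm behind it; z points along the fingers, y is the line along which they close (so a half turn about z gives the same grasp; the last joint's range is limited). The gripper opens to 85 mm and grips with 20 to 120 N. Pads are 22 mm wide; open, the fingers measure 114 mm over their backs; the gripper's body (76 mm by 85 mm) begins 54 mm behind the grasp point. The pads swing forward as they close: fully open they stand 13 mm farther back than shut.
Start: joints at [1.097, 0.307, 1.506, -0, 1.328, -0.073], TCP at [0.224, 0.53, 0.231] pointing down, gripper open.
Joint ranges: [-3.12, 3.12], [-1.05, 2.28], [0.14, 2.33], [-1.42, 4.57], [0.1, 2.73], [-2.68, 2.68]. Speed limits (rad/s): [2.57, 2.57, 3.14, 3.14, 3.14, 3.14].

## Interface

Orientations are given as a unit quaternion [w, x, y, z].
In Python, from station import monitor, viewer, ticket gives the robot as it stands.
- The arm moves only by the shell command python3 -m crank 'ROWS' [FORCE]. ROWS is JSON, a list of rows, each an object with "jaw": the opening, from 0 (shut) to 1 (fully open); "offset": the shift along the tool's x, y, z each as a share of 0.15 m, from -1 to 1, a list of three; "turn": the turn, a rotation vector about the tool's x, y, z each as a share of 90 degrees, from -1 to 1, a list of three. In form: [{"jaw": jaw, "offset": [dx, dy, dz], "turn": [wx, wy, wz]}, ...]. A call has 1 to 12 rows; each row is the pose to reach, as a shift and turn from the pose commanded when the call began, along the tool's axes at that moment; what a row does not reach only later rows make up. A row lasts 1/10 s, in which the tool goes at most 50 mm and 8.59 degrees, less where a joint would pass 70% of its speed; a pose out of reach is approached as far as the arm can. A call with a number of a shift or a turn outside -1 to 1 is refused whole. A call with a gripper value outside its range is refused whole. The fingers move at their own pace and stop on an object; FORCE is the grip in N (left out, the last holds). Time passes only in rows, so rows that repeat a pose let the fingers close. It gives the time, the measured TCP pose, the force, the opening and the grip force at its end, in the units of the state.
- monitor.observe(): the state, without advancing time (a new reading comes with each control period).
- viewer.get_image(name): name is "scene" or "top" or "wrist"; returns the picture (420x560x3 uint8, red, green, blue); there is no depth.
- viewer.camera_params(name): a dict with "vfov" (degrees; the focal length in pixels is half the picture's height over the tangent of half this angle, whatever the lens; pixels are square), "cx", "cy" (the principal point, pixels), "dist_coeffs" ([k1, k2, p1, p2, k3] as OpenCV has them; the pictures are not rectified), "pose" (4x4, takes a point from camera to world coordinates); the wrist camera has in their place "T_tool_cam" (4x4, takes a point from camera to tool coordinates, whose origin is the TCP and whose axes are the flange's). Camera axes: x right, y down, z forward; pixel columns grow to the right and rows downward; lengths in m; the calibration is good to about 2 mm. A picture is of the moment at which its call begins: read the wrist's pose just before it. camera_params takes no time and is no camera call.
- ticket.sign_off(): hands the job in; it is judged then, once.
The state is a dict: "t": time; "q": joint angles; "dq": joint speeds; "joint_torque": joint torques, N m; "eef_pos": TCP position; "ee_rot": TCP orientation; "wrist_force": force on the tool from outside, world axes, zero at the start; "ft_torque": the same for the moment, N m; "finger_gap": opening from 0.0 (shut) to 1.0 (fully open); "finger_force": force on a finger pad.
Only numpy, scipy, OpenCV 4.12 (cv2) and the standard library are available. Lean on these libraries where they do the work, as an engineer would, in place of code of your own. Each camera call takes 0.05 s, during which the arm holds its last target. There are 200 camera calls.

## Working session

There is one attempt and no reset: what is moved stays moved. The work goes in short steps, Python scripts to look and compute and a shell command to move; the robot and the scene stay as the last step left them, time stands still between calls to the robot, and variables do not carry over. Pictures are saved under pics/ and viewed, at most 10 in all, crops included, and the job is handed in when it is done.

```bash
mkdir -p pics
python3 - <<'E'
from station import monitor, viewer
import cv2
for n in ["top","scene"]:
    cv2.imwrite(f"pics/{n}0.png",viewer.get_image(n)[:,:,::-1])
    p=viewer.camera_params(n);print(n,p)
print(viewer.camera_params("wrist"));s=monitor.observe();print(s)
E
```

```text
top {'vfov': 43.843395518776084, 'cx': 284.12053211730307, 'cy': 205.08995981455038, 'dist_coeffs': array([-0.09439614,  0.        ,  0.        ,  0.        ,  0.        ]), 'pose': array([[ 0.02492167, -0.99756685,  0.06510983,  0.50419928],
       [-0.99955673, -0.0238044 ,  0.0178798 , -0.01555601],
       [-0.0162864 , -0.06552656, -0.99771791,  1.3723617 ],
       [ 0.        ,  0.        ,  0.        ,  1.        ]])}
scene {'vfov': 45.1291230175759, 'cx': 278.70310990309895, 'cy': 212.55158021975583, 'dist_coeffs': array([-0.08252305,  0.        ,  0.        ,  0.        ,  0.        ]), 'pose': array([[ 0.51292556, -0.67709604,  0.52768203, -0.04765552],
       [-0.85831169, -0.39417934,  0.32851741, -0.38919446],
       [-0.01443648, -0.62142063, -0.7833441 ,  0.97274804],
       [ 0.        ,  0.        ,  0.        ,  1.        ]])}
{'vfov': 68.89994180920323, 'cx': 280.05782355969393, 'cy': 214.7785079810143, 'dist_coeffs': array([-0.04149187,  0.        ,  0.        ,  0.        ,  0.        ]), 'T_tool_cam': array([[ 8.33396475e-04, -9.60950275e-01, -2.76719849e-01,
   
[... 269 characters left out ...]
00e+00]])}
{'t': 0.1, 'q': array([ 1.09751116e+00,  3.07547776e-01,  1.50753950e+00, -2.93441135e-05,
        1.32841773e+00, -7.34961612e-02]), 'dq': array([ 0.0015825 ,  0.0004717 , -0.00234726,  0.00040011, -0.00062966,
       -0.00046985]), 'joint_torque': array([ 1.86301932e-04, -4.58521342e+01, -2.52608210e+01, -1.72342434e-04,
        5.45247298e-03, -2.17650955e-05]), 'eef_pos': array([0.22354639, 0.52908264, 0.23044599]), 'ee_rot': array([-2.44453919e-04,  1.98562378e-01,  9.80087786e-01, -9.24507633e-04]), 'wrist_force': array([-0.35996294, -0.41533265,  0.27849677]), 'ft_torque': array([-0.01335403, -0.00638098,  0.03345669]), 'finger_force': 0.0, 'finger_gap': 1.0000116026349202}
```

View pics/top0.png

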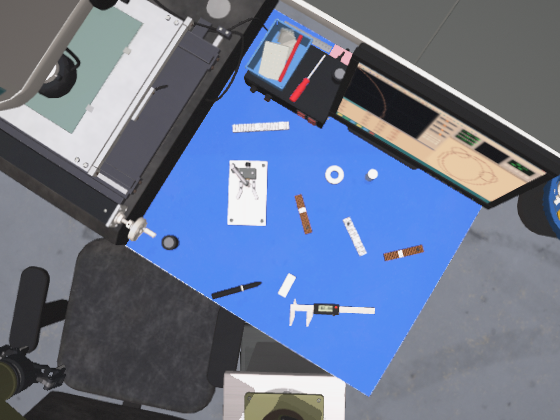

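View pics/scene0.png

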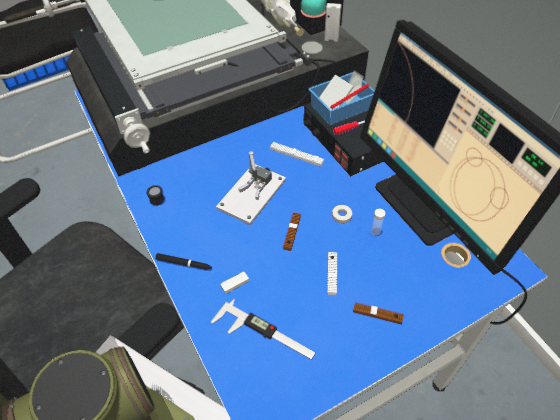

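The top view shows two aluminium strips, A at (355,236), about 40 px long, and B at (260,127), about 56 px long. The brown look-alikes are at (303,214) and (403,253). The fixture is at (247,193), with its stop end towards the top of the picture. I'm confirming in an enlarged crop.

Run:
```python
import cv2,numpy as np
t=cv2.imread("pics/top0.png");s=cv2.imread("pics/scene0.png")
c=lambda im,x,y,w,h,k:cv2.resize(im[y:y+h,x:x+w],None,fx=k,fy=k,interpolation=cv2.INTER_CUBIC)
a=np.hstack([c(t,330,206,50,60,5),c(t,215,150,66,75,4)[:300],c(t,225,110,70,60,4)[:240].copy() if 0 else c(t,227,110,56,60,5)[:300,:280]])
b=np.hstack([c(s,305,245,60,60,5),c(s,210,145,90,60,5)])[:, :a.shape[1]]
b=cv2.copyMakeBorder(b,0,0,0,max(0,a.shape[1]-b.shape[1]),0)
o=np.vstack([a,b]);print(o.shape);cv2.imwrite("pics/c1.png",o[:600,:800])
```

```text
(600, 794, 3)
```

View pics/c1.png

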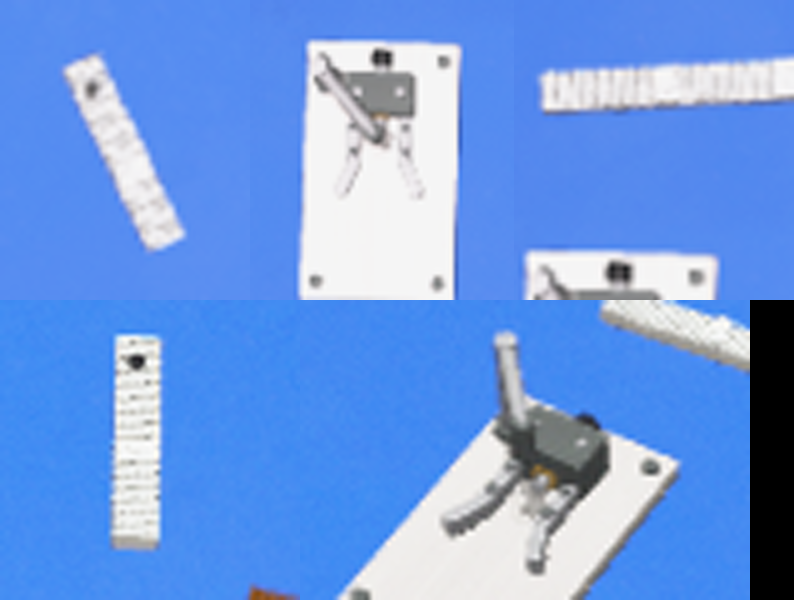

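Strip A, composite (92,90), which is top pixel (348,224), is short, bright and has the black dot, so it is the one. B is longer and has no dot, and the others are brown. In the fixture the stop is at the top of the picture, with the mouth below it at about (247,200).

```bash
cat > h.py <<'E'
import cv2,numpy as np
from scipy.spatial.transform import Rotation as R
from station import monitor,viewer
def K(p): f=210/np.tan(np.radians(p["vfov"]/2)); return np.array([[f,0,p["cx"]],[0,f,p["cy"]],[0,0,1]])
def Rt(q): return R.from_quat(np.array(q)[[1,2,3,0]])
def campose(n,s=None):
    p=viewer.camera_params(n)
    if n!="wrist": return p,p["pose"]
    T=np.eye(4);T[:3,:3]=Rt(s["ee_rot"]).as_matrix();T[:3,3]=s["eef_pos"]
    return p,T@p["T_tool_cam"]
def px2w(n,pts,z,s=None):
    p,T=campose(n,s)
    u=cv2.undistortPoints(np.array(pts,float).reshape(-1,1,2),K(p),p["dist_coeffs"]).reshape(-1,2)
    d=np.c_[u,np.ones(len(u))]@T[:3,:3].T
    return T[:3,3]+d*((z-T[2,3])/d[:,2])[:,None]
def w2px(n,P,s=None):
    p,T=campose(n,s);Ti=np.linalg.inv(T)
    return cv2.projectPoints(np.array(P,float).reshape(-1,3),cv2.Rodrigues(Ti[:3,:3])[0],Ti[:3,3],K(p),p["dist_coeffs"])[0].reshape(-1,2)
E
python3 - <<'E'
from h import *
t=cv2.imread("pics/top0.png")
m=((t.min(2)>110)).astype(np.uint8)
n,l,st,c=cv2.connectedComponentsWithStats(m)
for name,x,y,z in [("strip",356,240,.012),("fix",240,213,.012)]:
    k=l[y,x]; r=cv2.minAreaRect(cv2.findContours((l==k).astype(np.uint8),0,2)[0][0])
    b=cv2.boxPoints(r);w=px2w("top",b,z)
    print(name,b.round(1).tolist(),w.round(4).tolist(),"ctr",w.mean(0).round(4),[round(float(np.linalg.norm(w[i]-w[i-1])),4) for i in (1,2)],
     [round(float(np.degrees(np.arctan2(*(w[i]-w[i-1])[[1,0]]))),1) for i in (1,2)])
print("dot",px2w("top",[[348.4,224]],.014))
print("bystanders ring,vial,loupe",px2w("top",[[335,175],[372,175],[170,242]],.014).round(3).tolist())
s=monitor.observe();print(Rt(s["ee_rot"]).as_matrix().round(3))
E
```

```text
strip [[341.29998779296875, 219.3000030517578], [349.70001220703125, 215.3000030517578], [367.5, 252.89999389648438], [359.1000061035156, 256.8999938964844]] [[0.5595, -0.1411, 0.012], [0.5703, -0.1628, 0.012], [0.4737, -0.2109, 0.012], [0.4629, -0.1892, 0.012]] ctr [ 0.5166 -0.176   0.012 ] [0.0243, 0.1079] [-63.4, -153.6]
fix [[226.5, 224.5], [228.39999389648438, 159.0], [267.29998779296875, 160.10000610351562], [265.3999938964844, 225.60000610351562]] [[0.5385, 0.1582, 0.012], [0.7113, 0.1589, 0.012], [0.7105, 0.056, 0.012], [0.5381, 0.0562, 0.012]] ctr [0.6246 0.1073 0.012 ] [0.1728, 0.1029] [0.2, -90.4]
dot [[ 0.54754516 -0.15965359  0.014     ]]
bystanders ring,vial,loupe [[0.675, -0.122, 0.014], [0.677, -0.219, 0.014], [0.489, 0.305, 0.014]]
[[-0.921  0.389 -0.001]
 [ 0.389  0.921 -0.002]
 [ 0.    -0.002 -1.   ]]
```

```bash
python3 -m crank '[{"jaw":1,"offset":[-0.99,-0.41,0],"turn":[0,0,1]},{"jaw":1,"offset":[-0.99,-0.41,0],"turn":[0,0,1]},{"jaw":1,"offset":[-0.99,-0.41,0],"turn":[0,0,1]},{"jaw":1,"offset":[-0.99,-0.41,0],"turn":[0,0,1]},{"jaw":1,"offset":[-0.99,-0.41,0],"turn":[0,0,1]},{"jaw":1,"offset":[-0.99,-0.41,0],"turn":[0,0,1]},{"jaw":1,"offset":[-0.99,-0.41,0],"turn":[0,0,1]},{"jaw":1,"offset":[-0.99,-0.41,0],"turn":[0,0,1]},{"jaw":1,"offset":[-0.99,-0.41,0],"turn":[0,0,1]},{"jaw":1,"offset":[-0.99,-0.41,0],"turn":[0,0,1]},{"jaw":1,"offset":[-0.99,-0.41,0],"turn":[0,0,1]},{"jaw":1,"offset":[-0.99,-0.41,0],"turn":[0,0,1]}]' 40
cat >> h.py <<'E'
def plan(pos,ydeg,s=None):
    "tool-frame offset shares and turn shares to reach TCP pos, tool pointing straight down, tool y at ydeg in world"
    s=s or monitor.observe(); A=Rt(s["ee_rot"]); a=np.radians(ydeg)
    y=np.array([np.cos(a),np.sin(a),0]);z=np.array([0,0,-1.]);B=R.from_matrix(np.c_[np.cross(y,z),y,z])
    print("offset",(A.inv().apply(np.array(pos)-s["eef_pos"])/.15).round(3),"turn",((A.inv()*B).as_rotvec()/(np.pi/2)).round(3),"at",s["eef_pos"].round(4),"t",round(s["t"],2))
E
python3 -c "
from h import *
plan([.50,.107,.24],-90)"
```

```text
t: 1.3
eef_pos: [0.3364, 0.4149, 0.2309]
ee_rot: [0.0, 0.833, 0.553, -0.001]
wrist_force: [0.0, 0.0, -0.1]
finger_gap: 1.002
finger_force: 0.0
offset [-1.466  1.804 -0.06 ] turn [0.    0.001 0.745] at [0.3364 0.4149 0.2309] t 1.3
```

```bash
python3 -m crank '[{"jaw":1,"offset":[-0.74,0.92,0],"turn":[0,0,0.745]},{"jaw":1,"offset":[-0.74,0.92,0],"turn":[0,0,0.745]},{"jaw":1,"offset":[-0.74,0.92,0],"turn":[0,0,0.745]},{"jaw":1,"offset":[-0.74,0.92,0],"turn":[0,0,0.745]},{"jaw":1,"offset":[-0.74,0.92,0],"turn":[0,0,0.745]},{"jaw":1,"offset":[-0.74,0.92,0],"turn":[0,0,0.745]},{"jaw":1,"offset":[-0.74,0.92,0],"turn":[0,0,0.745]},{"jaw":1,"offset":[-0.74,0.92,0],"turn":[0,0,0.745]},{"jaw":1,"offset":[-0.74,0.92,0],"turn":[0,0,0.745]}]' 40
python3 -c "
from h import *
plan([.57,.107,.24],-90)"
```

```text
t: 2.2
eef_pos: [0.4204, 0.259, 0.2311]
ee_rot: [0.0, 1.0, 0.001, -0.0]
wrist_force: [0.4, 0.2, -0.1]
finger_gap: 0.998
finger_force: 0.0
offset [ 0.995  1.016 -0.06 ] turn [0.    0.    0.001] at [0.4204 0.259  0.2311] t 2.2
```

```bash
python3 -m crank '[{"jaw":1,"offset":[0.99,1,-0.06],"turn":[0,0,0]},{"jaw":1,"offset":[0.99,1,-0.06],"turn":[0,0,0]},{"jaw":1,"offset":[0.99,1,-0.06],"turn":[0,0,0]},{"jaw":1,"offset":[0.99,1,-0.06],"turn":[0,0,0]},{"jaw":1,"offset":[0.99,1,-0.06],"turn":[0,0,0]},{"jaw":1,"offset":[0.99,1,-0.06],"turn":[0,0,0]},{"jaw":1,"offset":[0.99,1,-0.06],"turn":[0,0,0]}]'
python3 - <<'E'
from h import *
s=monitor.observe();im=viewer.get_image("wrist")[:,:,::-1]
cv2.imwrite("pics/w1.png",im);np.save("w1.npy",{k:s[k] for k in("eef_pos","ee_rot")},allow_pickle=True)
cv2.imwrite("pics/w1b.png",cv2.resize(im,(800,600)))
plan([.4915,-.1885,.15],-63.5)
E
```

```text
t: 2.9
eef_pos: [0.5681, 0.1099, 0.2398]
ee_rot: [-0.0, 1.0, 0.001, -0.001]
wrist_force: [0.3, 0.5, -0.1]
finger_gap: 1.001
finger_force: 0.0
offset [-0.513  1.991  0.599] turn [-0.001  0.001 -0.293] at [0.5677 0.1103 0.2399] t 2.95
```

View pics/w1b.png

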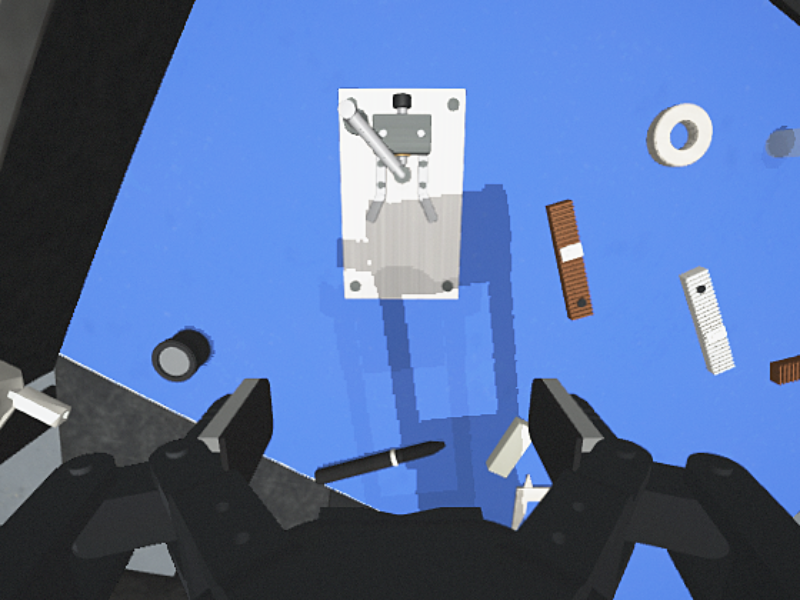

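The wrist view (800x600) shows the plate corners at (339,88), (466,88), (458,298) and (345,299). The strip's corners are at (680,274), (707,267), (735,368) and (716,375), and its dot is at (701,289).

Run:
```python
from h import *
s=np.load("w1.npy",allow_pickle=True).item()
f=lambda p,z:px2w("wrist",np.array(p)*.7,z,s)
w=f([[339,88],[466,88],[458,298],[345,299]],.012);print(w.round(4).tolist(),w.mean(0).round(4))
print([np.linalg.norm(w[i]-w[i-1]).round(4) for i in range(4)])
a=w[0]-w[3];b=w[1]-w[2];c=w[0]-w[1];d=w[3]-w[2];ang=lambda v:round(float(np.degrees(np.arctan2(v[1],v[0]))),2)
print("yaws",ang(a),ang(b),ang(c)-90,ang(d)-90)
print("stop top front mid, rails",f([[401,154]],.038).round(4),f([[379,200],[425,200]],.024).round(4).tolist())
w=f([[680,274],[707,267],[735,368],[716,375]],.012);print(w.round(4).tolist(),w.mean(0).round(4),ang(w[1]-w[2]),ang(w[0]-w[3]));print("dot",f([[701,289]],.014))
```

```text
[[0.7075, 0.1591, 0.012], [0.7078, 0.0602, 0.012], [0.5383, 0.0601, 0.012], [0.5371, 0.1595, 0.012]] [0.6227 0.1097 0.012 ]
[np.float64(0.1704), np.float64(0.0989), np.float64(0.1694), np.float64(0.0994)]
yaws -0.12 0.04 0.18000000000000682 0.730000000000004
stop top front mid, rails [[0.657  0.1107 0.038 ]] [[0.6226, 0.1281, 0.024], [0.6227, 0.0913, 0.024]]
[[0.561, -0.135, 0.012], [0.5675, -0.1585, 0.012], [0.4709, -0.2062, 0.012], [0.4638, -0.1889, 0.012]] [ 0.5158 -0.1722  0.012 ] 26.27 28.96
dot [[ 0.54807531 -0.15547974  0.014     ]]
```

```bash
python3 -m crank '[{"jaw":1,"offset":[-0.26,0.98,0.1],"turn":[0,0,-0.295]},{"jaw":1,"offset":[-0.26,0.98,0.1],"turn":[0,0,-0.295]},{"jaw":1,"offset":[-0.26,0.98,0.1],"turn":[0,0,-0.295]},{"jaw":1,"offset":[-0.26,0.98,0.1],"turn":[0,0,-0.295]},{"jaw":1,"offset":[-0.26,0.98,0.1],"turn":[0,0,-0.295]}]'
python3 -c "
from h import *
plan([.491,-.1865,.13],-63)"
```

```text
t: 3.45
eef_pos: [0.5284, -0.0378, 0.2252]
ee_rot: [-0.0, 0.973, 0.23, -0.001]
wrist_force: [-0.7, 0.6, 0.5]
finger_gap: 1.0
finger_force: 0.0
offset [-0.666  0.776  0.635] turn [-0.     0.001 -0.005] at [ 0.5284 -0.0378  0.2252] t 3.45
```

```bash
python3 -m crank '[{"jaw":1,"offset":[-0.67,0.78,0.63],"turn":[0,0,-0.005]},{"jaw":1,"offset":[-0.67,0.78,0.63],"turn":[0,0,-0.005]},{"jaw":1,"offset":[-0.67,0.78,0.63],"turn":[0,0,-0.005]},{"jaw":1,"offset":[-0.67,0.78,0.63],"turn":[0,0,-0.005]},{"jaw":1,"offset":[-0.67,0.78,0.63],"turn":[0,0,-0.005]},{"jaw":1,"offset":[-0.67,0.78,0.63],"turn":[0,0,-0.005]},{"jaw":1,"offset":[-0.67,0.78,0.63],"turn":[0,0,-0.005]}]'
python3 - <<'E'
from h import *
s=monitor.observe();im=viewer.get_image("wrist")[:,:,::-1]
np.save("w2.npy",{k:s[k] for k in("eef_pos","ee_rot")},allow_pickle=True)
cv2.imwrite("pics/w2b.png",cv2.resize(im,(800,600)))
print(s["eef_pos"])
E
```

```text
t: 4.15
eef_pos: [0.4939, -0.1855, 0.1317]
ee_rot: [0.0, 0.972, 0.235, 0.001]
wrist_force: [-0.6, -0.0, 0.3]
finger_gap: 0.998
finger_force: 0.0
[ 0.49394797 -0.18554545  0.13166507]
```

View pics/w2b.png

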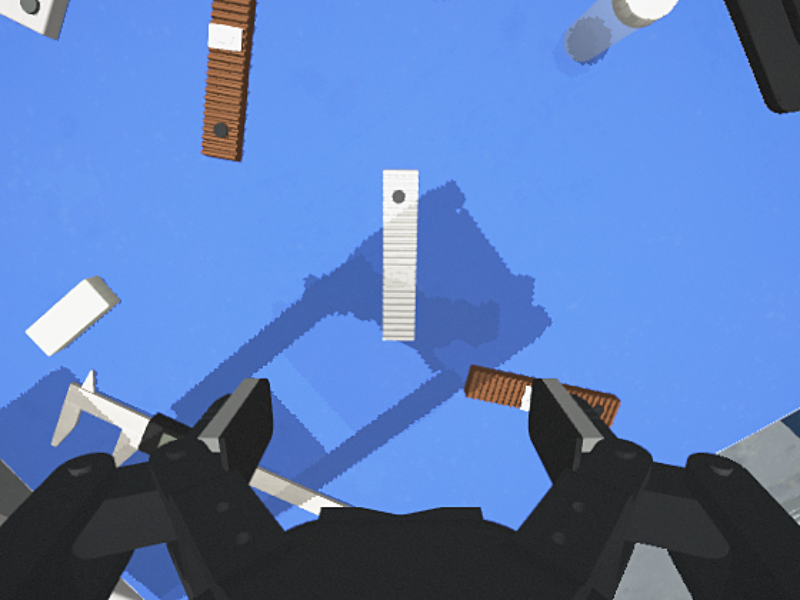

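The strip is centred and square in view, with corners (383,170), (418,170), (415,340), (382,340) and the dot at (399,196). The brown strip near (545,395) may lie close to one finger, so I'm checking its clearance.

Run:
```python
from h import *
s=np.load("w2.npy",allow_pickle=True).item();A=Rt(s["ee_rot"])
f=lambda p,z:px2w("wrist",np.array(p)*.7,z,s)
ang=lambda v:round(float(np.degrees(np.arctan2(v[1],v[0]))),2)
w=f([[383,170],[418,170],[415,340],[382,340]],.012);c=w.mean(0);print(w.round(4).tolist(),c.round(4),ang(w[0]-w[3]),ang(w[1]-w[2]));d=f([[399,196]],.014)[0];print("dot",d)
print([np.linalg.norm(w[i]-w[i-1]).round(4) for i in range(4)])
u=(w[0]+w[1]-w[2]-w[3]);L=np.linalg.norm(u);u/=L;yaw=ang(u);print("yaw",yaw,"from dot-centre",np.dot(d-c,u))
g=c-u*.028;print("grasp",g)
# brown near corner in tool axes relative to grasp
b=f([[470,366],[466,393],[530,410],[620,400]],.012);print("brown rel grasp, tool xy mm",(A.inv().apply(b-g)*1e3).round(0)[:,:2].tolist())
plan([g[0],g[1],.03],yaw-90)
```

```text
[[0.5572, -0.1408, 0.012], [0.5664, -0.1588, 0.012], [0.4734, -0.2057, 0.012], [0.4637, -0.1869, 0.012]] [ 0.5152 -0.173   0.012 ] 26.23 26.76
dot [ 0.54843993 -0.15566488  0.014     ]
[np.float64(0.1042), np.float64(0.0202), np.float64(0.1042), np.float64(0.0211)]
yaw 26.49 from dot-centre 0.037528433919994636
grasp [ 0.49010244 -0.18551772  0.012     ]
brown rel grasp, tool xy mm [[-42.0, 46.0], [-62.0, 45.0], [-74.0, 89.0], [-67.0, 149.0]]
offset [-0.024 -0.014  0.679] turn [ 0.001 -0.001  0.007] at [ 0.494  -0.1857  0.1318] t 4.2
```

```bash
python3 -m crank '[{"jaw":0.7,"offset":[-0.02,-0.01,0.68],"turn":[0,0,0.007]},{"jaw":0.7,"offset":[-0.02,-0.01,0.68],"turn":[0,0,0.007]},{"jaw":0.7,"offset":[-0.02,-0.01,0.68],"turn":[0,0,0.007]},{"jaw":0.7,"offset":[-0.02,-0.01,0.68],"turn":[0,0,0.007]},{"jaw":0.7,"offset":[-0.02,-0.01,0.68],"turn":[0,0,0.007]},{"jaw":0.7,"offset":[-0.02,-0.01,0.68],"turn":[0,0,0.007]}]'
python3 -c "
from h import *
plan([.4901,-.1855,.003],-63.5)"
```

```text
t: 4.8
eef_pos: [0.4918, -0.188, 0.0315]
ee_rot: [0.002, 0.974, 0.229, 0.002]
wrist_force: [-0.0, 0.3, 1.2]
finger_gap: 0.694
finger_force: 0.0
offset [-0.003 -0.021  0.19 ] turn [ 0.003 -0.002 -0.001] at [ 0.4918 -0.188   0.0315] t 4.8
```

```bash
python3 -m crank '[{"jaw":0.7,"offset":[0,-0.02,0.1],"turn":[0,0,0]},{"jaw":0.7,"offset":[0,-0.02,0.185],"turn":[0,0,0]},{"jaw":0.7,"offset":[0,-0.02,0.185],"turn":[0,0,0]},{"jaw":0.7,"offset":[0,-0.02,0.185],"turn":[0,0,0]},{"jaw":0,"offset":[0,-0.02,0.185],"turn":[0,0,0]},{"jaw":0,"offset":[0,-0.02,0.185],"turn":[0,0,0]},{"jaw":0,"offset":[0,-0.02,0.185],"turn":[0,0,0]},{"jaw":0,"offset":[0,-0.02,0.185],"turn":[0,0,0]},{"jaw":0,"offset":[0,-0.02,0.185],"turn":[0,0,0]},{"jaw":0,"offset":[0,-0.02,0.185],"turn":[0,0,0]},{"jaw":0,"offset":[0,-0.02,0.185],"turn":[0,0,0]},{"jaw":0,"offset":[0,-0.02,0.185],"turn":[0,0,0]}]' 60
```

```text
t: 6.0
eef_pos: [0.4888, -0.185, 0.002]
ee_rot: [0.001, 0.974, 0.228, 0.001]
wrist_force: [-0.3, -0.0, 6.1]
finger_gap: 0.209
finger_force: 59.3
```

```bash
python3 -m crank '[{"jaw":0,"offset":[0,0,-0.25],"turn":[0,0,0]},{"jaw":0,"offset":[0,0,-0.5],"turn":[0,0,0]},{"jaw":0,"offset":[0,0,-0.75],"turn":[0,0,0]},{"jaw":0,"offset":[0,0,-0.75],"turn":[0,0,0]},{"jaw":0,"offset":[0,0,-0.75],"turn":[0,0,0]}]'
python3 -c "
from h import *
plan([.505,.1097,.115],-90)"
```

```text
t: 6.5
eef_pos: [0.4887, -0.1849, 0.1146]
ee_rot: [0.001, 0.974, 0.229, 0.001]
wrist_force: [0.3, -0.9, -1.0]
finger_gap: 0.216
finger_force: 58.7
offset [ 0.971 -1.71  -0.005] turn [ 0.001 -0.001  0.294] at [ 0.4887 -0.1849  0.1146] t 6.5
```

```bash
python3 -m crank '[{"jaw":0,"offset":[0.16,-0.28,0],"turn":[0,0,0.1]},{"jaw":0,"offset":[0.33,-0.57,0],"turn":[0,0,0.2]},{"jaw":0,"offset":[0.49,-0.86,0],"turn":[0,0,0.294]},{"jaw":0,"offset":[0.49,-0.86,0],"turn":[0,0,0.294]},{"jaw":0,"offset":[0.49,-0.86,0],"turn":[0,0,0.294]},{"jaw":0,"offset":[0.49,-0.86,0],"turn":[0,0,0.294]}]'
python3 -c "
from h import *
plan([.505,.1097,.115],-90)"
```

```text
t: 7.1
eef_pos: [0.4955, -0.0362, 0.1122]
ee_rot: [0.0, 1.0, 0.001, -0.001]
wrist_force: [-0.1, -0.1, -0.1]
finger_gap: 0.216
finger_force: 58.7
offset [ 0.065 -0.973 -0.019] turn [0.    0.002 0.001] at [ 0.4955 -0.0362  0.1122] t 7.1
```

```bash
python3 -m crank '[{"jaw":0,"offset":[0.06,-0.33,-0.02],"turn":[0,0,0]},{"jaw":0,"offset":[0.06,-0.66,-0.02],"turn":[0,0,0]},{"jaw":0,"offset":[0.06,-0.97,-0.02],"turn":[0,0,0]},{"jaw":0,"offset":[0.06,-0.97,-0.02],"turn":[0,0,0]},{"jaw":0,"offset":[0.06,-0.97,-0.02],"turn":[0,0,0]},{"jaw":0,"offset":[0.06,-0.97,-0.02],"turn":[0,0,0]}]'
python3 - <<'E'
from h import *
s=monitor.observe();im=viewer.get_image("wrist")[:,:,::-1]
np.save("w3.npy",{k:s[k] for k in("eef_pos","ee_rot")},allow_pickle=True)
cv2.imwrite("pics/w3b.png",cv2.resize(im,(800,600)))
print(s["eef_pos"],w2px("wrist",[[.504,.1097,.012]],s)/.7)
E
```

```text
t: 7.7
eef_pos: [0.5055, 0.1075, 0.116]
ee_rot: [0.0, 1.0, -0.001, -0.001]
wrist_force: [-0.0, 0.4, -0.8]
finger_gap: 0.216
finger_force: 58.9
[0.50552355 0.10748332 0.11603865] [[397.77619152 306.51248768]]
```

View pics/w3b.png

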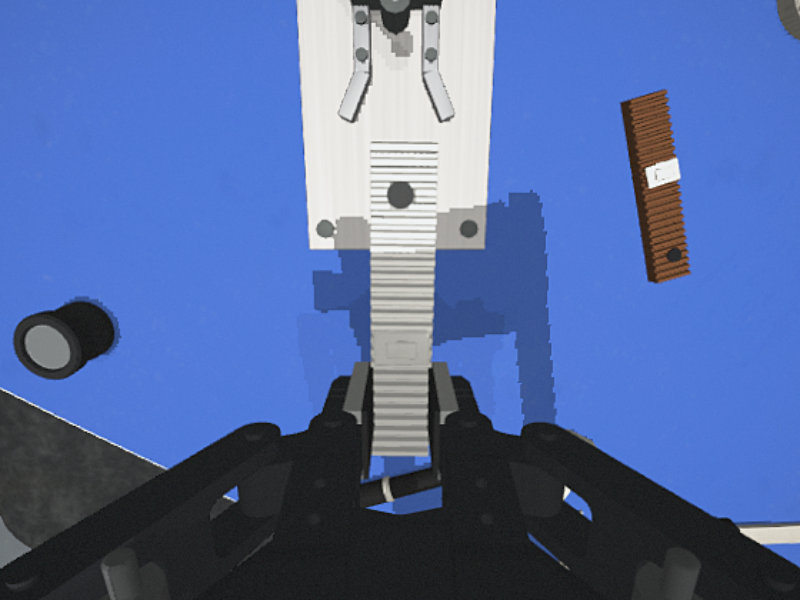

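The strip is held straight. Its leading corners are at (370,142) and (438,142), its plain end at (372,455) and (429,455), and the dot at (400,194). The rails' inner straight edges are at (370,70) and (424,70).

Run:
```python
from h import *
s=np.load("w3.npy",allow_pickle=True).item()
f=lambda p,z:px2w("wrist",np.array(p)*.7,z,s)
w=f([[370,142],[438,142],[429,455],[372,455]],s["eef_pos"][2]+.011);print(w.round(4).tolist());m=(w[0]+w[1])/2;n=(w[2]+w[3])/2;print("front,rear mid",m,n,np.degrees(np.arctan2(*(m-n)[[1,0]])))
print("dot",f([[400,194]],s["eef_pos"][2]+.012))
r=f([[370,70],[424,70],[370,20],[424,20]],.024);print("rails",r.round(4).tolist(),(r[0]+r[1])/2,(r[2]+r[3])/2)
p=f([[308,249],[485,248]],.012);print("plate near corners",p.round(4).tolist())
q=f([[297,0],[494,0]],.012);print(q.round(4).tolist())
```

```text
[[0.5863, 0.1169, 0.127], [0.5863, 0.0975, 0.127], [0.4831, 0.0982, 0.127], [0.4831, 0.1182, 0.127]]
front,rear mid [0.5863365  0.10715891 0.12703865] [0.48308951 0.108216   0.12703865] -0.5865959254181857
dot [[0.57188422 0.10831363 0.12803865]]
rails [[0.628, 0.123, 0.024], [0.628, 0.0965, 0.024], [0.6501, 0.1226, 0.024], [0.6501, 0.0968, 0.024]] [0.62802287 0.10974881 0.024     ] [0.6501093 0.1096955 0.024    ]
plate near corners [[0.5381, 0.1607, 0.012], [0.5386, 0.0601, 0.012]]
[[0.6633, 0.1596, 0.012], [0.6632, 0.0614, 0.012]]
```

```bash
python3 -m crank '[{"jaw":0,"offset":[0.08,-0.017,0.2],"turn":[0,0,0]},{"jaw":0,"offset":[0.08,-0.017,0.4],"turn":[0,0,0]},{"jaw":0,"offset":[0.08,-0.017,0.6],"turn":[0,0,0]},{"jaw":0,"offset":[0.08,-0.017,0.62],"turn":[0,0,0]},{"jaw":0,"offset":[0.08,-0.017,0.62],"turn":[0,0,0]},{"jaw":0,"offset":[0.08,-0.017,0.62],"turn":[0,0,0]}]'
python3 -c "
from h import *
plan([.518,.110,.0145],-90)"
```

```text
t: 8.35
eef_pos: [0.5188, 0.111, 0.0247]
ee_rot: [-0.0, 1.0, -0.001, 0.001]
wrist_force: [0.3, 0.5, -0.4]
finger_gap: 0.214
finger_force: 58.8
offset [-0.005  0.006  0.068] turn [-0.    -0.001 -0.001] at [0.5188 0.111  0.0247] t 8.35
```

```bash
python3 -m crank '[{"jaw":0,"offset":[0,0.005,0.03],"turn":[0,0,0]},{"jaw":0,"offset":[0,0.005,0.05],"turn":[0,0,0]},{"jaw":0,"offset":[0,0.005,0.068],"turn":[0,0,0]},{"jaw":0,"offset":[0,0.005,0.068],"turn":[0,0,0]},{"jaw":0,"offset":[0,0.005,0.068],"turn":[0,0,0]}]'
python3 -c "
from h import *
print(monitor.observe()['wrist_force']);plan([.518,.110,.0145],-90)"
```

```text
t: 8.85
eef_pos: [0.5181, 0.111, 0.0139]
ee_rot: [0.0, 1.0, -0.0, 0.001]
wrist_force: [-0.1, -0.1, 4.8]
finger_gap: 0.218
finger_force: 59.5
[-0.13804441 -0.10494791  4.75575157]
offset [-0.     0.006 -0.004] turn [ 0.    -0.001 -0.   ] at [0.5181 0.111  0.0139] t 8.85
```

```bash
python3 -m crank '[{"jaw":0,"offset":[0.03,0.005,-0.002],"turn":[0,0,0]},{"jaw":0,"offset":[0.06,0.005,-0.002],"turn":[0,0,0]},{"jaw":0,"offset":[0.09,0.005,-0.002],"turn":[0,0,0]},{"jaw":0,"offset":[0.12,0.005,-0.002],"turn":[0,0,0]},{"jaw":0,"offset":[0.15,0.005,-0.002],"turn":[0,0,0]},{"jaw":0,"offset":[0.18,0.005,-0.002],"turn":[0,0,0]},{"jaw":0,"offset":[0.21,0.005,-0.002],"turn":[0,0,0]},{"jaw":0,"offset":[0.24,0.005,-0.002],"turn":[0,0,0]},{"jaw":0,"offset":[0.26,0.005,-0.002],"turn":[0,0,0]},{"jaw":0,"offset":[0.26,0.005,-0.002],"turn":[0,0,0]}]'
python3 - <<'E'
from h import *
s=monitor.observe();print(s["wrist_force"],s["eef_pos"])
a=viewer.get_image("wrist")[:,:,::-1];b=viewer.get_image("scene")[:,:,::-1]
cv2.imwrite("pics/w4.png",np.hstack([cv2.resize(a[:260,130:430],(400,347)),cv2.resize(b[130:260,195:345],(400,347),interpolation=cv2.INTER_CUBIC)]))
E
```

```text
t: 9.85
eef_pos: [0.5563, 0.1102, 0.0141]
ee_rot: [-0.0, 1.0, -0.0, -0.0]
wrist_force: [-2.6, -0.7, 5.5]
finger_gap: 0.211
finger_force: 59.6
[-2.61053893 -0.66350277  5.53095565] [0.55633745 0.11023927 0.01406726]
```

View pics/w4.png

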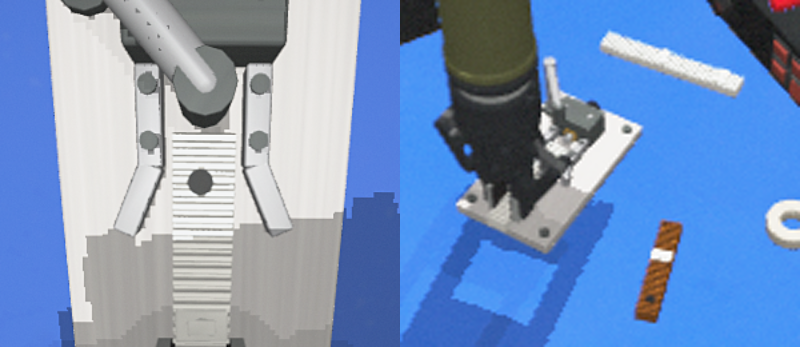

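The strip is in the guide, centred (172–235 between rails at 162 and 244), with the dot at (201,181) short of the stylus. I'm pressing on gently.

```bash
python3 -m crank '[{"jaw":0,"offset":[0.02,0,0],"turn":[0,0,0]},{"jaw":0,"offset":[0.04,0,0],"turn":[0,0,0]},{"jaw":0,"offset":[0.06,0,0],"turn":[0,0,0]},{"jaw":0,"offset":[0.08,0,0],"turn":[0,0,0]},{"jaw":0,"offset":[0.09,0,0],"turn":[0,0,0]},{"jaw":0,"offset":[0.1,0,0],"turn":[0,0,0]},{"jaw":0,"offset":[0.1,0,0],"turn":[0,0,0]},{"jaw":0,"offset":[0.1,0,0],"turn":[0,0,0]}]' 80
```

```text
t: 10.75
eef_pos: [0.5667, 0.1102, 0.0141]
ee_rot: [0.0, 1.0, -0.0, -0.004]
wrist_force: [-10.1, 0.7, 14.2]
finger_gap: 0.204
finger_force: 79.9
```

```bash
python3 -m crank '[{"jaw":0,"offset":[0.007,0,0],"turn":[0,0,0]},{"jaw":0,"offset":[0.013,0,0],"turn":[0,0,0]},{"jaw":0,"offset":[0.013,0,0],"turn":[0,0,0]}]'
```

```text
t: 11.05
eef_pos: [0.5681, 0.1101, 0.0141]
ee_rot: [0.0, 1.0, -0.0, -0.005]
wrist_force: [-10.5, 0.1, 16.0]
finger_gap: 0.207
finger_force: 80.0
```

```bash
python3 -m crank '[{"jaw":0,"offset":[0.007,0,0],"turn":[0,0,0]},{"jaw":0,"offset":[0.013,0,0],"turn":[0,0,0]},{"jaw":0,"offset":[0.013,0,0],"turn":[0,0,0]}]'
```

```text
t: 11.35
eef_pos: [0.5694, 0.1101, 0.0141]
ee_rot: [0.0, 1.0, -0.0, -0.005]
wrist_force: [-11.4, -0.3, 15.8]
finger_gap: 0.207
finger_force: 80.2
```

```bash
python3 -m crank '[{"jaw":0,"offset":[0.007,0,-0.004],"turn":[0,0,0]},{"jaw":0,"offset":[0.013,0,-0.004],"turn":[0,0,0]},{"jaw":0,"offset":[0.013,0,-0.004],"turn":[0,0,0]}]'
```

```text
t: 11.65
eef_pos: [0.5718, 0.1101, 0.0141]
ee_rot: [0.0, 1.0, -0.0, -0.005]
wrist_force: [-10.3, -0.1, 11.0]
finger_gap: 0.205
finger_force: 79.5
```

```bash
python3 -m crank '[{"jaw":0,"offset":[0.007,0,0],"turn":[0,0,0]},{"jaw":0,"offset":[0.013,0,0],"turn":[0,0,0]},{"jaw":0,"offset":[0.013,0,0],"turn":[0,0,0]}]'
python3 - <<'E'
from h import *
s=monitor.observe();print(s["wrist_force"],s["eef_pos"])
a=viewer.get_image("wrist")[:,:,::-1]
cv2.imwrite("pics/w5.png",cv2.resize(a[:300,130:430],(600,600),interpolation=cv2.INTER_CUBIC))
E
```

```text
t: 11.95
eef_pos: [0.5725, 0.1101, 0.0141]
ee_rot: [0.0, 1.0, -0.0, -0.006]
wrist_force: [-11.6, 0.6, 14.0]
finger_gap: 0.21
finger_force: 79.8
[-11.63659385   0.60586208  14.00489269] [0.57253331 0.11010991 0.01410364]
```

View pics/w5.png

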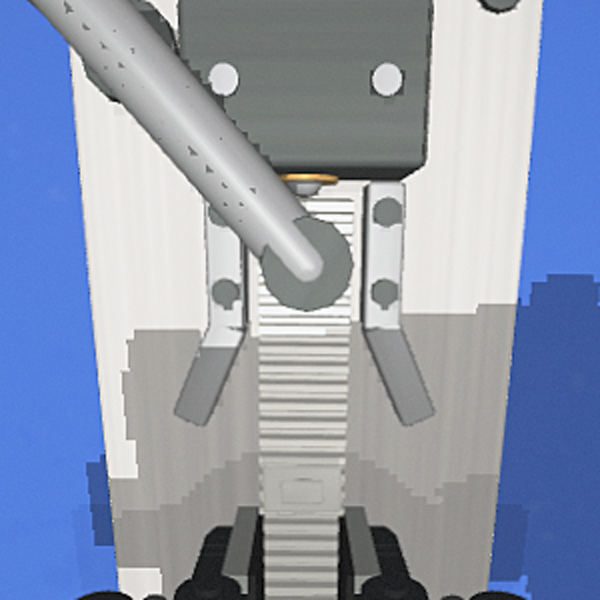

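The strip's front edge is at (325,198) in the crop, and the plunger nose still shows between it and the stop. I'm working out the remaining gap.

Run:
```python
from h import *
s=monitor.observe()
f=lambda p,z:px2w("wrist",np.array(p)/2+np.array([130,0]),z,s)
print("strip front",f([[330,198]],.025),"stop top front edge",f([[240,164],[400,165],[240,178],[400,180]],.038).round(4).tolist(),"pad",f([[302,491]],.029))
```

```text
strip front [[0.65359827 0.10493841 0.025     ]] stop top front edge [[0.6585, 0.1218, 0.038], [0.6584, 0.093, 0.038], [0.6561, 0.1219, 0.038], [0.6558, 0.0929, 0.038]] pad [[0.59136105 0.11055086 0.029     ]]
```

```bash
python3 -m crank '[{"jaw":0,"offset":[0.007,0,-0.003],"turn":[0,0,0]},{"jaw":0,"offset":[0.013,0,-0.003],"turn":[0,0,0]},{"jaw":0,"offset":[0.013,0,-0.003],"turn":[0,0,0]}]'
```

```text
t: 12.3
eef_pos: [0.5746, 0.1101, 0.0141]
ee_rot: [0.0, 1.0, -0.0, -0.006]
wrist_force: [-11.2, 1.1, 10.8]
finger_gap: 0.206
finger_force: 79.3
```

```bash
python3 -m crank '[{"jaw":0,"offset":[0.005,0,0],"turn":[0,0,0]},{"jaw":0,"offset":[0.01,0,0],"turn":[0,0,0]},{"jaw":0,"offset":[0.01,0,0],"turn":[0,0,0]}]'
```

```text
t: 12.6
eef_pos: [0.5753, 0.1101, 0.0141]
ee_rot: [0.0, 1.0, -0.0, -0.007]
wrist_force: [-12.5, 1.2, 12.3]
finger_gap: 0.211
finger_force: 79.5
```

```bash
python3 -m crank '[{"jaw":0,"offset":[0.004,0,0],"turn":[0,0,0]},{"jaw":0,"offset":[0.007,0,0],"turn":[0,0,0]},{"jaw":0,"offset":[0.007,0,0],"turn":[0,0,0]}]'
```

```text
t: 12.9
eef_pos: [0.5759, 0.1101, 0.0141]
ee_rot: [0.0, 1.0, -0.0, -0.007]
wrist_force: [-13.4, 0.7, 13.5]
finger_gap: 0.206
finger_force: 79.7
```

```bash
python3 -m crank '[{"jaw":0,"offset":[0.004,0,-0.002],"turn":[0,0,0]},{"jaw":0,"offset":[0.008,0,-0.002],"turn":[0,0,0]},{"jaw":0,"offset":[0.008,0,-0.002],"turn":[0,0,0]}]'
```

```text
t: 13.2
eef_pos: [0.5759, 0.1101, 0.0141]
ee_rot: [0.0, 1.0, -0.0, -0.008]
wrist_force: [-16.4, 0.6, 12.0]
finger_gap: 0.207
finger_force: 79.7
```

```bash
python3 -m crank '[{"jaw":0,"offset":[0.004,0,0],"turn":[0,0,0]},{"jaw":0,"offset":[0.008,0,0],"turn":[0,0,0]},{"jaw":0,"offset":[0.008,0,0],"turn":[0,0,0]}]'
```

```text
t: 13.5
eef_pos: [0.5758, 0.1101, 0.0141]
ee_rot: [0.0, 1.0, -0.0, -0.01]
wrist_force: [-17.9, 1.2, 14.3]
finger_gap: 0.204
finger_force: 79.9
```

```bash
python3 -m crank '[{"jaw":0,"offset":[0.004,0,0],"turn":[0,0,0]},{"jaw":0,"offset":[0.008,0,0],"turn":[0,0,0]},{"jaw":0,"offset":[0.008,0,0],"turn":[0,0,0]}]'
```

```text
t: 13.8
eef_pos: [0.5759, 0.1101, 0.0141]
ee_rot: [0.0, 1.0, -0.0, -0.011]
wrist_force: [-19.5, 1.1, 17.1]
finger_gap: 0.205
finger_force: 80.2
```

```bash
python3 -m crank '[{"jaw":0,"offset":[0.004,0,0],"turn":[0,0,0]},{"jaw":0,"offset":[0.004,0,0],"turn":[0,0,0]},{"jaw":0,"offset":[0.004,0,0],"turn":[0,0,0]},{"jaw":0,"offset":[0.004,0,0],"turn":[0,0,0]},{"jaw":0,"offset":[0.004,0,0],"turn":[0,0,0]},{"jaw":0,"offset":[0.004,0,0],"turn":[0,0,0]}]'
python3 - <<'E'
from h import *
s=monitor.observe();print(s["wrist_force"],s["eef_pos"])
a=viewer.get_image("wrist")[:,:,::-1]
cv2.imwrite("pics/w6.png",cv2.resize(a[50:200,180:380],(800,600),interpolation=cv2.INTER_CUBIC))
E
```

```text
t: 14.4
eef_pos: [0.5759, 0.11, 0.0141]
ee_rot: [0.0, 1.0, -0.0, -0.011]
wrist_force: [-19.6, 1.9, 18.2]
finger_gap: 0.208
finger_force: 80.3
[-19.56856336   1.92104282  18.21086275] [0.57588496 0.11003483 0.01412192]
```

View pics/w6.png

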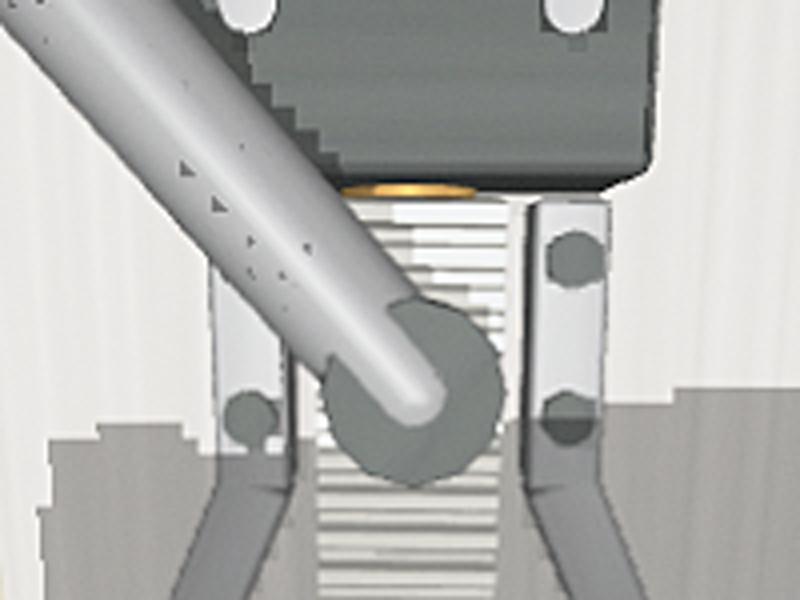

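Run:
```python
from h import *
s=monitor.observe()
f=lambda p,z:px2w("wrist",np.array(p)/4+np.array([180,50]),z,s)
print("strip front",f([[450,200],[450,193]],.025),"rail end",f([[570,200]],.024),"stop top edge",f([[500,160],[500,180]],.038))
```

```text
strip front [[0.65660042 0.10590826 0.025     ]
 [0.65726846 0.10591565 0.025     ]] rail end [[0.65669196 0.09367409 0.024     ]] stop top edge [[0.6592941  0.10194267 0.038     ]
 [0.65759204 0.10190555 0.038     ]]
```

```bash
python3 -c "
from station import ticket
print(ticket.sign_off())"
```

```text
the job is handed in; nothing more can be done
None
```

The dotted strip is lying flat in the guide with its dotted end pressed against the stop block at about 20 N, still gripped, and I handed the job in at 14.4 s. I judged home from the arm stopping dead and the strip's end lining up with the rail ends at the stop, as the stylus arm hid the dot.

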